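# Clear the leak-test stand and hold the blue flask down on its sprung ring

### The job

First lift the arched blue cover off the leak-test stand and hang it astride the horizontal rail, one skirt on each side of the bar, and let go of it. Then set the blue flask upright, round end down, in the stand's orange sprung ring, press it down until the ring is close to the bottom of its travel, and finish while still holding it down there: do not let go or ease off. Leave the amber flask, the mallet and the red bin where they are.

Things in the scene. Friction and masses are not known exactly. Their poses are not given: they have to be found in the camera images.
- cover_tab (a point): Centre of the yellow grip tab on top of the arched translucent blue cover (about 0.16 kg). Tab 14 mm thick along the cover's x, 44 mm long along its y, 33 mm tall, z up. This point is 123 mm above the cover's lower edge and 20 mm above the inside of its crown. The cover starts standing on the bench astride the test stand.
- cover: The same arched cover, an upside-down U: half-tube with straight skirts, axis along its y, both ends open. 110 mm long (y), 124 mm wide over the skirts (x), 116 mm between them, wall 4 mm, inside of the crown 103 mm above the lower edge. Origin at the centre of its footprint, level with the lower edge.
- rail: Fixed steel rail: horizontal round bar 16 mm in diameter along its y, 220 mm long, on a post at each end. Origin on the bench below the middle of the bar; the bar's axis is 130 mm above the bench, so its top is at 138 mm. With the cover hung on it, the tab's centre is about 158 mm above the bench.
- seat (a point): Centre of the top face of the orange sprung ring of the leak-test stand; moves with the ring. Ring 84 mm outside, 48 mm bore, 8 mm thick, top 75 mm above the bench when free. It sinks towards a fixed dark steel housing, 90 mm in diameter, 44 mm tall. A seated flask rests on the bore's upper edge, its middle point about 44 mm above this point.
- ring (a joint): How far the sprung ring is pressed down, m: 0 free, 0.021 at its bottom stop. The push needed is about 4 N at the start and 14 N at the bottom (500 N/m); it springs back up when released. The flask's weight alone does not move it.
- blue_mid (a point): Mid-height point on the axis of the BLUE flask with a white top (about 0.12 kg), z towards the neck. Round bulb 64 mm in diameter, straight neck 26 mm in diameter, 110 mm tall: bulb's bottom 55 mm below this point, neck from 6 mm above it to its flat closed top 55 mm above it. Starts upright in a fixed cork ring (62 mm outside, 15 mm tall), this point 61 mm above the bench.
- flask_blue: The same blue flask; origin at the bottom of its bulb.
- cradle: The whole leak-test stand (steel housing with its sprung ring), fixed to the bench; origin on its axis at bench level.
- flask_amber: Bystander: amber flask with a black top, same shape, in its own cork ring; origin at the bottom of its bulb.
- mallet: Bystander: wooden mallet lying on the bench, head 85 x 56 mm, 194 mm long overall with its handle; origin under the middle of its head, on the bench.
- red_bin: Bystander: open red plastic bin 100 x 150 x 60 mm; origin under its centre.
There are look-alikes about, which are no part of the job. Of the things that look like the cover, take the one that is nearest to the robot's base at the start. There is more than one size of the flask_blue; the job needs the smaller.

How it is judged:
By the outcome, as a careful person would: the job done as asked, in the order asked, and still so for the second after the job is handed in, while the arm keeps its last pose, push and grip.
It also fails if it takes over 67 s, if anything falls off the work surface, if the arm or the gripper's body presses on something with over 40 N, if the wrist force passes 120 N, or if a joint passes its speed limit or range.

### The arm

A 6-joint arm with a two-finger parallel gripper is mounted at the origin on the work surface. World frame = base frame: x ahead of the robot, y to its left, z up, the work surface at z = 0. Lengths are in m, angles in degrees, forces in N, time in s.
With the tool pointing down it reaches from about 0.4 to 0.825 m from the base axis. Payload 7 kg.
Tool frame: the origin (TCP) lies at the very end of the fingers, on their centre line; the grasp point (between the pads) lies hold_point_z behind it (hold_point_z is the distance from the TCP to the grasp point, in m); z points along the fingers, y is the direction in which the jaws open and shut (so a half turn about z gives the same grasp; the last joint's range is limited). The gripper opens to 88 mm and grips with 3 to 60 N. Pads are 19 mm wide; open, the fingers measure 130 mm over their backs; the gripper's body (78 mm by 193 mm) begins 47 mm behind the grasp point.
Start: joints at [-56.201, 20.546, 0.682, 0, -70.136, -16.507], TCP at [0.201, -0.644, 0.227] pointing down, gripper open.
Joint ranges: [-176.03, 176.03], [-82.01, 121.73], [-58.28, 71.71], [-173.87, 95.51], [-174.79, -0.11], [-173.66, 173.66]. Speed limits (degrees/s): [136.94, 136.94, 172.46, 180, 180, 180].

### API

Orientations are given as [roll, pitch, yaw] about the fixed x, y, z axes, in that order (R = Rz(yaw) Ry(pitch) Rx(roll)).
In Python, from plant import get_obs, snapshot, close_job, hold_point_z gives the robot as it stands. The module is installed in compiled form; this text tells all that it offers.
- The arm moves only by the tool jog_arm, never from a script. Its argument "commands" is a list of rows, each a list of 4 numbers: the shift along the world's x, y, z in mm, then the turn about the world's z in degrees. In form: [[x, y, z, turn], ...]. A call has exactly 10 rows; each row shifts and turns the commanded pose from where the row before left it; what a row does not reach is not made up. A row lasts 1/12 s, in which the tool goes at most 41.7 mm and 7.16 degrees, less where a joint would pass 70% of its speed; a pose out of reach is approached as far as the arm can. A call is refused whole if a number of a shift passes 41.7 or a number of a turn 7.16, either way. A call with a gripper value outside its range is refused whole. "fingers" is the finger opening in mm, from 0 to 87.6, set as the call begins (left out, the last holds). The fingers move at their own pace and stop on an object; the grip force is fixed at half the most. Time passes only in rows, so rows that do not move let the fingers close, or fill a call up. It gives the time, the measured TCP pose, the force and the opening at its end, in the units of the state.
- get_obs(): the state, without advancing time (a new reading comes with each control period).
- snapshot(name): name is "side" or "top" or "wrist"; returns a dict with "image" (480x640x3 uint8, red, green, blue), "fov_y" (degrees; the focal length in pixels is half the picture's height over the tangent of half this angle, whatever the lens; pixels are square), "cx", "cy" (the principal point, pixels), "dist_coeffs" ([k1, k2, p1, p2, k3] as OpenCV has them; the pictures are not rectified), "rvec" (rotation vector, rad) and "tvec" (3), from world to camera coordinates, as OpenCV has them; the wrist camera has in their place "mount" (4x4, takes a point from camera to tool coordinates, whose origin is the TCP and whose axes are the flange's). Camera axes: x right, y down, z forward; pixel columns grow to the right and rows downward; lengths in m; the calibration is good to about 2 mm. A picture is of the moment at which its call begins: read the wrist's pose just before it. There is no depth.
- close_job(): hands the job in, once; it reports no verdict.
The state is a dict: "clock": time; "joint_pos": joint angles; "qvel": joint speeds; "tau": joint torques, N m; "tool_pos": TCP position; "orientation": TCP orientation; "force": force on the tool from outside, world axes, zero at the start; "moment": the same for the moment, N m; "opening": finger opening in m.
Only numpy, scipy, OpenCV 4.12 (cv2) and the standard library are available. Lean on these libraries where they do the work, as an engineer would, in place of code of your own. Each camera call takes 0.05 s, during which the arm holds its last target.

## Working session

There is one attempt and no reset: what is moved stays moved. The work goes in short steps, Python scripts to look and compute and a tool call to move; the robot and the scene stay as the last step left them, time stands still between calls to the robot, and variables do not carry over. Pictures are saved under pics/ and viewed, and the job is handed in when it is done.

Besides the shell and the picture viewer there is one more tool, called after "Emit:" as name(argument=value, ...), one argument or row to a line, values as JSON. jog_arm: Moves the arm, as the interface text tells. Its arguments: {"type":"object","properties":{"commands":{"type":"array","items":{"type":"array","items":{"type":"number"}}},"fingers":{"type":"number"}},"required":["commands"]}

```bash
mkdir -p pics; cat > h.py <<'E'
import numpy as np, cv2, pickle
from plant import get_obs, snapshot, close_job, hold_point_z
def snap(n,f):
    o=get_obs(); s=snapshot(n); cv2.imwrite('pics/%s.png'%f, s['image'][:,:,::-1]); s['obs']=o
    pickle.dump(s,open('pics/%s.pkl'%f,'wb')); return s
def load(f): return pickle.load(open('pics/%s.pkl'%f,'rb'))
def cam(s):
    f=240/np.tan(np.radians(s['fov_y']/2)); K=np.array([[f,0,s['cx']],[0,f,s['cy']],[0,0,1]])
    if 'rvec' in s:
        R=cv2.Rodrigues(np.array(s['rvec'],float))[0]; t=np.array(s['tvec'],float).ravel(); Rw=R.T; C=-R.T@t
    else:
        from scipy.spatial.transform import Rotation as Ro
        o=s['obs']; Rt=Ro.from_euler('xyz',o['orientation'],degrees=True).as_matrix(); M=np.array(s['mount'])
        Rw=Rt@M[:3,:3]; C=Rt@M[:3,3]+np.array(o['tool_pos'])
    return K,np.array(s['dist_coeffs'],float),Rw,C
def ray(s,uv):
    K,d,Rw,C=cam(s); p=cv2.undistortPoints(np.array(uv,float).reshape(-1,1,2),K,d).reshape(-1,2)
    return C,np.c_[p,np.ones(len(p))]@Rw.T
def onz(s,uv,z):
    C,D=ray(s,uv); return C+D*((z-C[2])/D[:,2])[:,None]
def proj(s,P):
    K,d,Rw,C=cam(s); R=Rw.T; return cv2.projectPoints(np.array(P,float).reshape(-1,1,3),cv2.Rodrigues(R)[0],-R@C,K,d)[0].reshape(-1,2)
def tri(s1,a,s2,b):
    C1,D1=ray(s1,[a]);C2,D2=ray(s2,[b]);D1=D1[0];D2=D2[0]
    x=np.linalg.lstsq(np.c_[D1,-D2],C2-C1,rcond=None)[0]; p=C1+D1*x[0];q=C2+D2*x[1]
    return (p+q)/2,np.linalg.norm(p-q)
E
python3 -c "
from h import *
print(get_obs(), hold_point_z)
for n in ['top','side','wrist']:
  s=snap(n,n+'0'); print(n,s['fov_y'],cam(s)[3])
"
```

```text
{'clock': 0.0, 'joint_pos': array([-5.62000738e+01,  2.05918816e+01,  6.34757643e-01, -2.05147879e-02,
       -7.01358140e+01, -1.65059511e+01]), 'qvel': array([-0.01000738,  0.04190106, -0.08971037,  0.08511816,  0.00174439,
       -0.02509162]), 'tau': array([-1.25665880e-03, -5.82719100e+01,  2.93058980e+01,  6.99707687e+00,
        7.01944882e-03, -2.02169063e-04]), 'tool_pos': array([ 0.20048494, -0.64403417,  0.22562388]), 'orientation': array([ 1.79905412e+02, -7.91718378e-03, -1.62713005e+02]), 'force': array([ 0.30241431,  0.86551951, -0.0408138 ]), 'moment': array([-0.0076253 , -0.0066019 , -0.02054657]), 'opening': 0.08783171635393307} 0.0188
top 55.86900786096097 [0.49830345 0.03098281 0.97841699]
side 54.581896112599864 [0.2570995  0.68762049 0.61021491]
wrist 66.97365381862873 [ 0.12247404 -0.66907349  0.38480613]
```

View pics/top0.png

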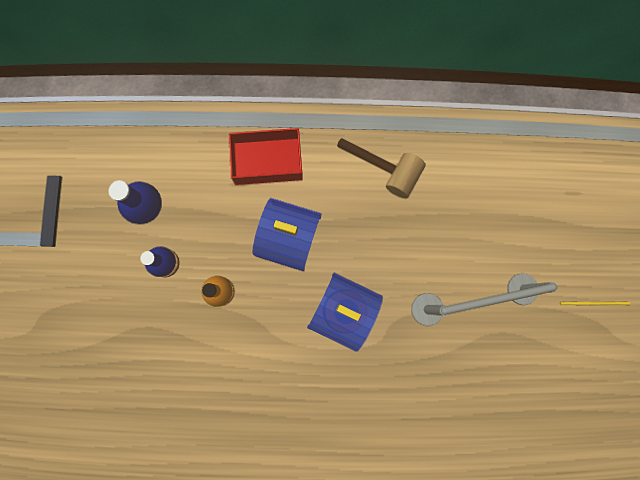

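View pics/side0.png

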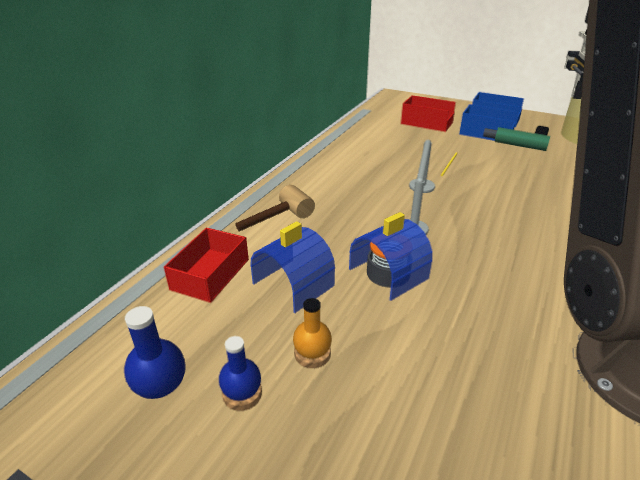

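View pics/wrist0.png

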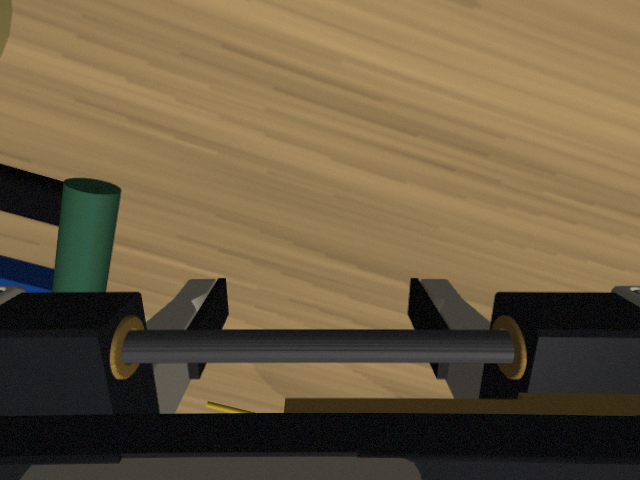

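Candidates for the cover: top image (348,313), with the stand visible inside it and nearer the base, or (286,227), farther away with no stand. For the flask: small blue at (160,262), large blue (138,202), amber (217,291). I choose (348,313) and (160,262). Next I'll check a crop and measure.

```bash
cat > m.py <<'E'
from h import *
T=load('top0');S=load('side0')
def blobs(s,lo,hi,roi,mina=20):
    hsv=cv2.cvtColor(s['image'],cv2.COLOR_RGB2HSV); m=cv2.inRange(hsv,np.array(lo),np.array(hi)); z=np.zeros_like(m); x0,y0,x1,y1=roi; z[y0:y1,x0:x1]=m[y0:y1,x0:x1]
    cs=cv2.findContours(z,cv2.RETR_EXTERNAL,cv2.CHAIN_APPROX_NONE)[0]
    return [c for c in cs if cv2.contourArea(c)>mina]
Y=((22,150,100),(35,255,255))
for nm,s,roi in [('top near',T,(320,290,380,335)),('side near',S,(370,205,415,245)),('top far',T,(260,210,310,245))]:
    for c in blobs(s,*Y,roi):
        r=cv2.minAreaRect(c); print(nm,r,cv2.contourArea(c))
        if s is T:
            b=cv2.boxPoints(r); print(onz(s,b,.1395).round(4).tolist(), onz(s,[r[0]],.1395))
c=blobs(T,*Y,(320,290,380,335))[0];d=blobs(S,*Y,(370,205,415,245))[0]
print('tri', tri(T,cv2.minAreaRect(c)[0],S,cv2.minAreaRect(d)[0]))
W=((0,0,170),(180,60,255))
for nm,s,roi in [('T small',T,(135,245,156,270)),('S small',S,(220,330,250,356)),]:
    for c in blobs(s,*W,roi): print(nm,cv2.minEnclosingCircle(c),cv2.boundingRect(c), onz(s,[cv2.minEnclosingCircle(c)[0]],.116))
B=((105,120,40),(130,255,255))
for nm,s,roi in [('T smallbody',T,(135,240,190,285)),('S body',S,(205,350,275,410))]:
    for c in blobs(s,*B,roi): print(nm,cv2.minEnclosingCircle(c),cv2.boundingRect(c))
a=cv2.resize(T['image'][230:360,120:400],None,fx=2.8,fy=2.8,interpolation=cv2.INTER_CUBIC)
b=cv2.resize(S['image'][190:310,340:450],None,fx=2,fy=2,interpolation=cv2.INTER_CUBIC)
e=cv2.resize(T['image'][260:340,400:580],None,fx=2.8,fy=2.8,interpolation=cv2.INTER_CUBIC)
o=np.zeros((600,790,3),np.uint8);o[:a.shape[0],:784]=a; o[364:364+e.shape[0],:e.shape[1]]=e;o[364:364+236,560:560+b.shape[1]]=b[:236]
cv2.imwrite('pics/crop.png',o[:,:,::-1])
E
python3 m.py
```

```text
top near ((348.20001220703125, 312.1000061035156), (23.702320098876953, 7.155416965484619), 26.56505012512207) 146.0
[[0.483, -0.0219, 0.1395], [0.4948, -0.0276, 0.1395], [0.476, -0.0669, 0.1395], [0.4642, -0.0611, 0.1395]] [[ 0.47949702 -0.04438288  0.1395    ]]
side near ((393.34588623046875, 223.16091918945312), (16.303834915161133, 26.152347564697266), 65.55604553222656) 310.0
top far ((284.90264892578125, 226.8162078857422), (22.497570037841797, 7.499189853668213), 17.10272979736328) 142.5
[[0.635, 0.098, 0.1395], [0.6487, 0.0943, 0.1395], [0.6369, 0.0536, 0.1395], [0.6232, 0.0574, 0.1395]] [[0.63592592 0.07580363 0.1395    ]]
tri (array([ 0.4792973 , -0.04565808,  0.12481142]), np.float64(0.00027355102113457746))
T small ((146.50885009765625, 257.5885009765625), 7.043833255767822) (140, 251, 14, 14) [[0.57480571 0.34245102 0.116     ]]
S small ((233.91860961914062, 344.29071044921875), 9.659317970275879) (225, 336, 19, 16) [[0.57355181 0.34298029 0.116     ]]
T smallbody ((157.0, 260.5), 13.82941722869873) (145, 247, 20, 28)
S body ((238.5, 374.5), 24.909936904907227) (219, 350, 42, 50)
```

View pics/crop.png

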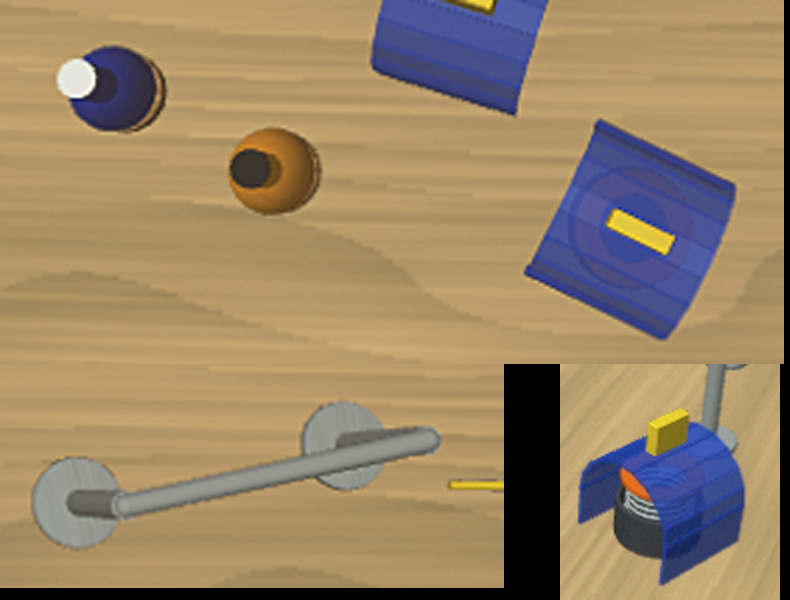

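```bash
cat > m2.py <<'E'
from h import *
T=load('top0');S=load('side0')
e=onz(T,[(442.5,310.5),(553.5,287.5)],.132); d=onz(T,[(427,309),(522,289)],.006)
print('bar ends',e,'mid',e.mean(0),np.linalg.norm(e[1]-e[0]),np.degrees(np.arctan2(*(e[0]-e[1])[1::-1])))
print('discs',d,'mid',d.mean(0),np.linalg.norm(d[1]-d[0]),np.degrees(np.arctan2(*(d[0]-d[1])[1::-1])))
# bar contour: grey, low sat
hsv=cv2.cvtColor(T['image'],cv2.COLOR_RGB2HSV); m=cv2.inRange(hsv,np.array((0,0,60)),np.array((180,40,230))); z=np.zeros_like(m);z[265:340,405:565]=m[265:340,405:565]
z[:, :440]=0
for x in (448,455,465,475,485,495,505,545,552,555,557):
    r=np.where(z[:,x])[0]; print(x,r.min() if len(r) else 0,r.max() if len(r) else 0,end='; ')
xs=[455,465,475,485,495];mid=[(np.where(z[:,x])[0].min()+np.where(z[:,x])[0].max())/2 for x in xs]
p=onz(T,np.c_[xs,mid],.132);print(p);f=np.polyfit(p[:,1],p[:,0],1);print('rail yaw',np.degrees(np.arctan2(1,f[0])),f)
# cradle rim in top: ring through cover; check tab proj & side flask
for P in ([.479,-.045,.123],[.5745,.3425,.061]): print(proj(T,[P]),proj(S,[P]))
print(proj(S,[list(e[0][:2])+[.13],list(e[1][:2])+[.13]]))
E
python3 m2.py
```

```text
bar ends [[ 0.48425309 -0.22250304  0.132     ]
 [ 0.52922153 -0.44358787  0.132     ]] mid [ 0.50673731 -0.33304545  0.132     ] 0.2256117481875698 101.49706811966063
discs [[ 0.48507344 -0.22631661  0.006     ]
 [ 0.53002973 -0.44031928  0.006     ]] mid [ 0.50755158 -0.33331794  0.006     ] 0.21867375870158048 101.86381454127232
448 306 313; 455 305 311; 465 303 309; 475 300 307; 485 298 305; 495 296 303; 505 294 301; 545 283 292; 552 282 291; 555 283 291; 557 0 0; [[ 0.48910038 -0.24655991  0.132     ]
 [ 0.49298243 -0.2659308   0.132     ]
 [ 0.49780823 -0.28544188  0.132     ]
 [ 0.50170386 -0.30506185  0.132     ]
 [ 0.50560667 -0.32481691  0.132     ]]
rail yaw 102.04064292912484 [-0.21329808  0.43653043]
[[347.73885695 312.16176557]] [[393.36298184 224.15902205]]
[[155.83709029 260.31943806]] [[237.63750047 369.3773209 ]]
[[419.23302842 181.91720456]
 [428.32100373 142.63603212]]
```

Emit:
jog_arm(
  commands=[
    [20, 40, 0, 4],
    [20, 40, 0, 4],
    [20, 40, 0, 4],
    [20, 40, 0, 4],
    [20, 40, 0, 4],
    [20, 40, 0, 4],
    [20, 40, 0, 4],
    [20, 40, 0, 4],
    [20, 40, 0, 4],
    [20, 40, 0, 4],
  ],
  fingers=60,
)

```text
clock: 0.98
tool_pos: [0.3872, -0.2699, 0.2267]
orientation: [-180.0, 0.0, -122.5]
force: [1.7, -0.4, 0.2]
opening: 0.0599
```

Emit:
jog_arm(
  commands=[
    [11, 28, 0, 1],
    [11, 28, 0, 1],
    [11, 28, 0, 1],
    [11, 28, 0, 1],
    [11, 28, -5, 1],
    [11, 28, -10, 1],
    [8, 20, -10, 1],
    [4, 11, -10, 0],
    [0, 0, 0, 0],
    [0, 0, 0, 0],
  ],
  fingers=60,
)

```text
clock: 1.82
tool_pos: [0.4644, -0.0727, 0.1909]
orientation: [179.9, -0.1, -115.7]
force: [-0.8, -0.6, -0.6]
opening: 0.06
```

```bash
python3 -c "
from h import *
s=snap('wrist','w1');snap('top','t1');print(s['obs']['tool_pos'],s['obs']['orientation'],s['obs']['joint_pos']);print(proj(s,[[.479,-.045,.1395],[.479,-.045,.107]]))"
```

```text
[ 0.46443132 -0.07269281  0.19088885] [ 1.79915699e+02 -7.34776646e-02 -1.15656550e+02] [ 1.51845654e+01  2.65464908e+00 -2.72065628e+01  5.27198883e-04
 -6.02506159e+01 -4.08414315e+01]
[[317.38421476 301.0963081 ]
 [317.34601689 279.62740818]]
```

View pics/w1.png

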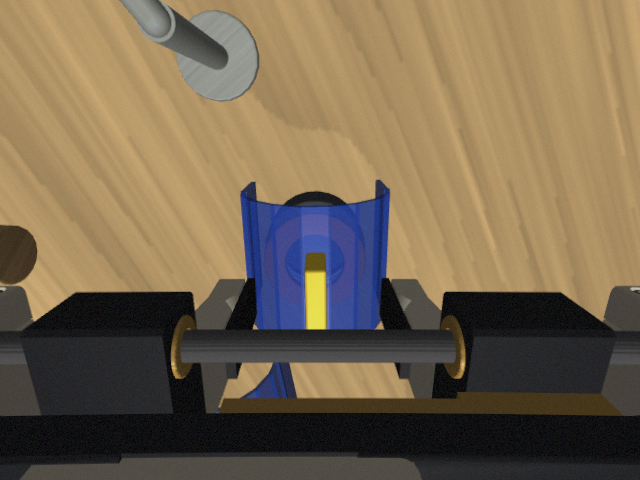

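```bash
python3 -c "
from h import *
print(get_obs()['tool_pos'])
s=load('w1')
hsv=cv2.cvtColor(s['image'],cv2.COLOR_RGB2HSV);m=cv2.inRange(hsv,np.array((22,120,60)),np.array((35,255,255)))
for v in range(248,330,6):
  u=np.where(m[v,280:350])[0]+280
  if len(u): print(v,u.min(),u.max(),(u.min()+u.max())/2)
p=onz(s,[(316,270),(316,318)],.1395);print(p,np.degrees(np.arctan2(*(p[1]-p[0])[1::-1])))
print(proj(s,[[.4885,-.0252,.1395],[.4695,-.0648,.1395],[.4695,-.0648,.107]]))
# skirt edges at z=0
p=onz(s,[(247,185),(386,185)],.06);print(p)
"
```

```text
[ 0.46477339 -0.07342806  0.19174138]
254 307 324 315.5
260 306 324 315.0
266 306 325 315.5
272 305 325 315.0
278 305 325 315.0
284 305 325 315.0
290 305 325 315.0
296 305 325 315.0
302 306 325 315.5
308 306 325 315.5
314 306 326 316.0
320 306 326 316.0
326 306 326 316.0
[[ 0.47033711 -0.06505777  0.1395    ]
 [ 0.48517959 -0.03423111  0.1395    ]] 64.29001996590287
[[317.39217055 330.73256477]
 [317.3757022  269.80908895]
 [317.33749394 251.55356604]]
[[ 0.50339591 -0.12482243  0.06      ]
 [ 0.40258011 -0.07641685  0.06      ]]
```

Emit:
jog_arm(
  commands=[
    [5, 9, 0, 0],
    [5, 9, 0, 0],
    [5.3, 9.5, 0, 0],
    [0, 0, 0, 0],
    [0, 0, -10, 0],
    [0, 0, -10, 0],
    [0, 0, -10, 0],
    [0, 0, -10, 0],
    [0, 0, 0, 0],
    [0, 0, 0, 0],
  ],
  fingers=60,
)

```text
clock: 2.75
tool_pos: [0.4796, -0.0457, 0.1506]
orientation: [179.9, -0.1, -115.7]
force: [0.3, 0.5, 0.5]
opening: 0.0599
```

```bash
python3 -c "
from h import *
s=snap('side','s2');print(s['obs']['tool_pos'],s['obs']['orientation'],s['obs']['force'])
cv2.imwrite('pics/s2c.png',cv2.resize(s['image'][60:310,300:520],None,fx=2.4,fy=2.4)[:,:,::-1])"
```

```text
[ 0.47960835 -0.04565643  0.15059272] [ 1.79910290e+02 -8.81398043e-02 -1.15722374e+02] [0.34379232 0.45794997 0.50246139]
```

View pics/s2c.png

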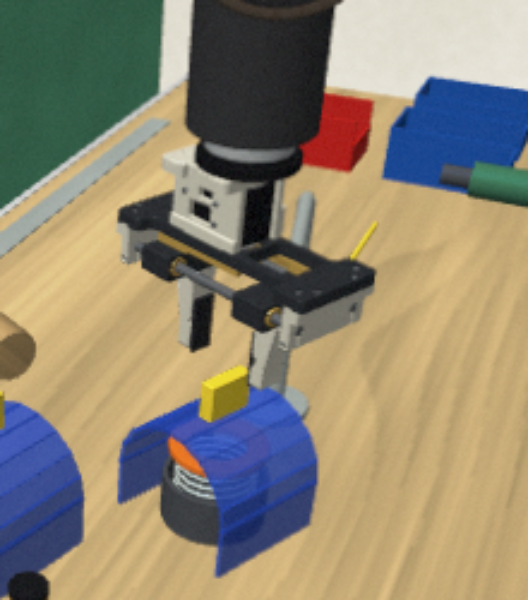

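The fingers straddle the tab (side picture, tab near (393,223)). Going down and closing.

Emit:
jog_arm(
  commands=[
    [0, 0, -10, 0],
    [0, 0, -10, 0],
    [0, 0, -8, 0],
    [0, 0, -8, 0],
    [0, 0, 0, 0],
    [0, 0, 0, 0],
    [0, 0, 0, 0],
    [0, 0, 0, 0],
    [0, 0, 0, 0],
    [0, 0, 0, 0],
  ],
  fingers=40,
)

```text
clock: 3.63
tool_pos: [0.4805, -0.0452, 0.1159]
orientation: [-180.0, 0.0, -115.7]
force: [-0.7, 0.4, 0.5]
opening: 0.0402
```

Emit:
jog_arm(
  commands=[
    [0, 0, 0, 0],
    [0, 0, 0, 0],
    [0, 0, 0, 0],
    [0, 0, 0, 0],
    [0, 0, 0, 0],
    [0, 0, 0, 0],
    [0, 0, 0, 0],
    [0, 0, 0, 0],
    [0, 0, 0, 0],
    [0, 0, 0, 0],
  ],
  fingers=0,
)

```text
clock: 4.47
tool_pos: [0.4802, -0.0453, 0.1155]
orientation: [180.0, -0.0, -115.7]
force: [0.1, -0.3, -1.9]
opening: 0.014
```

Emit:
jog_arm(
  commands=[
    [0, 0, 5, 0],
    [0, 0, 10, 0],
    [0, 0, 15, 0],
    [0, 0, 20, 0],
    [0, 0, 25, 0],
    [0, 0, 30, 0],
    [0, 0, 30, 0],
    [0, 0, 25, 0],
    [0, 0, 15, 0],
    [0, 0, 5, 0],
  ],
)

```text
clock: 5.3
tool_pos: [0.4814, -0.0453, 0.2996]
orientation: [-179.7, 0.2, -115.7]
force: [0.4, 0.2, -1.5]
opening: 0.0136
```

```bash
python3 -c "
from h import *
s=snap('side','s3');print(s['obs']['tool_pos'],s['obs']['orientation'],s['obs']['force'],s['obs']['opening']);snap('top','t3')
cv2.imwrite('pics/s3c.png',np.hstack([cv2.resize(load('s3')['image'][100:340,250:520],None,fx=1.5,fy=1.5),cv2.resize(load('t3')['image'][130:370,240:510],None,fx=1.5,fy=1.5)])[:,:,::-1])"
```

```text
[ 0.48136599 -0.04532488  0.29960863] [-179.72684949    0.18575386 -115.69370185] [ 0.35519867  0.23941744 -1.53118583] 0.0135908841960714
```

View pics/s3c.png

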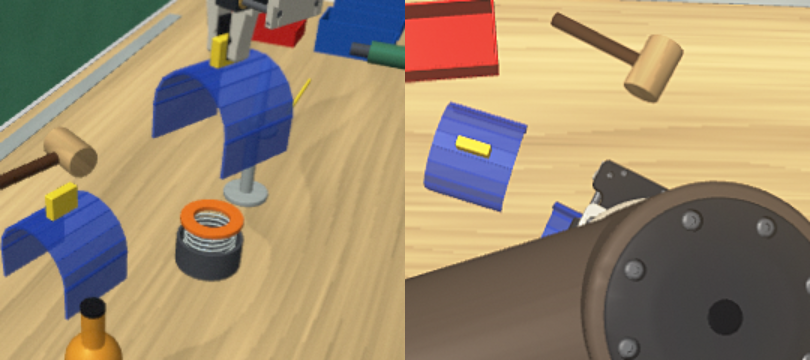

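Cover lifted clean (side picture shows it held level, with the stand free at about (390,250)). Carrying it to the rail.

Emit:
jog_arm(
  commands=[
    [1, -10, 0, 3.4],
    [2, -20, 0, 4],
    [3, -30, 0, 4],
    [4, -38, 0, 4],
    [4, -38, 0, 4],
    [4, -38, 0, 4],
    [3, -36, 0, 4],
    [2, -30, 0, 4],
    [2, -20, 0, 4],
    [1, -15, 0, 2],
  ],
)

```text
clock: 6.23
tool_pos: [0.5053, -0.3222, 0.2931]
orientation: [179.8, 0.1, -78.2]
force: [0.9, 0.6, -1.2]
opening: 0.014
```

Emit:
jog_arm(
  commands=[
    [0, -8, 0, 0],
    [0, -5, 0, 0],
    [0, 0, 0, 0],
    [0, 0, 0, 0],
    [0, 0, 0, 0],
    [0, 0, 0, 0],
    [0, 0, 0, 0],
    [0, 0, 0, 0],
    [0, 0, 0, 0],
    [0, 0, 0, 0],
  ],
)

```text
clock: 7.07
tool_pos: [0.5063, -0.3331, 0.2957]
orientation: [-180.0, -0.0, -78.3]
force: [0.1, 0.2, -1.2]
opening: 0.0139
```

```bash
python3 -c "
from h import *
s=snap('side','s4');print(s['obs']['tool_pos'],s['obs']['orientation'],s['obs']['force'],s['obs']['opening']);w=snap('wrist','w4')
cv2.imwrite('pics/s4c.png',np.hstack([cv2.resize(load('s4')['image'][20:260,330:510],None,fx=1.8,fy=1.8),cv2.resize(w['image'],(576,432))[:,60:516]])[:,:,::-1])
# seat from side s3
a=load('s3');hsv=cv2.cvtColor(a['image'],cv2.COLOR_RGB2HSV);m=cv2.inRange(hsv,np.array((3,180,120)),np.array((14,255,255)));m[:,:340]=0;m[:220]=0;m[265:]=0
ys,xs=np.where(m);print(xs.min(),xs.max(),ys.min(),ys.max())
c=max(cv2.findContours(m,0,1)[0],key=cv2.contourArea);e=cv2.fitEllipse(c);print(e,onz(a,[e[0]],.071),onz(a,[e[0]],.075))
"
```

```text
[ 0.50628991 -0.33309712  0.29565924] [-1.79991861e+02 -3.70023266e-03 -7.82933158e+01] [ 0.09121638  0.16248722 -1.20839641] 0.013916680494432029
370 411 233 258
((390.749267578125, 245.5636749267578), (25.139619827270508, 41.565956115722656), 95.12637329101562) [[ 0.48021473 -0.04659704  0.071     ]] [[ 0.47855962 -0.04115048  0.075     ]]
```

View pics/s4c.png

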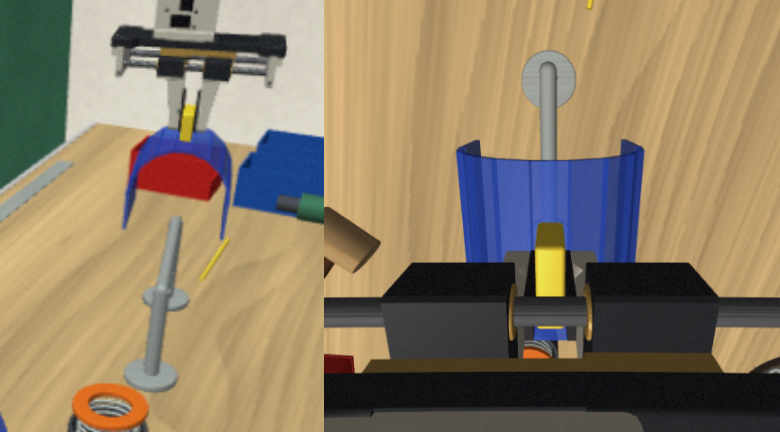

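Emit:
jog_arm(
  commands=[
    [0, 0, -8, 0],
    [0, 0, -15, 0],
    [0, 0, -20, 0],
    [0, 0, -20, 0],
    [0, 0, -20, 0],
    [0, 0, -20, 0],
    [0, 0, -16, 0],
    [0, 0, -12, 0],
    [0, 0, -6, 0],
    [0, 0, -3, 0],
  ],
)

```text
clock: 8.0
tool_pos: [0.5056, -0.3331, 0.1541]
orientation: [179.9, 0.1, -78.3]
force: [-1.0, -0.7, -2.2]
opening: 0.0138
```

Emit:
jog_arm(
  commands=[
    [0, 0, -1, 0],
    [0, 0, -1, 0],
    [0, 0, -1, 0],
    [0, 0, -1, 0],
    [0, 0, 0, 0],
    [0, 0, 0, 0],
    [0, 0, 0, 0],
    [0, 0, 0, 0],
    [0, 0, 0, 0],
    [0, 0, 0, 0],
  ],
)

```text
clock: 8.83
tool_pos: [0.5063, -0.3333, 0.1516]
orientation: [-180.0, -0.0, -78.3]
force: [-0.8, 0.5, -0.3]
opening: 0.0138
```

```bash
python3 -c "
from h import *
s=snap('side','s5');print(s['obs']['tool_pos'],s['obs']['orientation'],s['obs']['force'],s['obs']['opening']);w=snap('wrist','w5')
cv2.imwrite('pics/s5c.png',np.hstack([cv2.resize(load('s5')['image'][20:260,330:510],None,fx=1.8,fy=1.8),cv2.resize(w['image'],(576,432))[:,60:516]])[:,:,::-1])
"
```

```text
[ 0.5062817  -0.33331191  0.15162909] [-1.79996045e+02 -4.43224075e-03 -7.83050998e+01] [-0.79158816  0.51904776 -0.29723391] 0.013796024031237631
```

View pics/s5c.png

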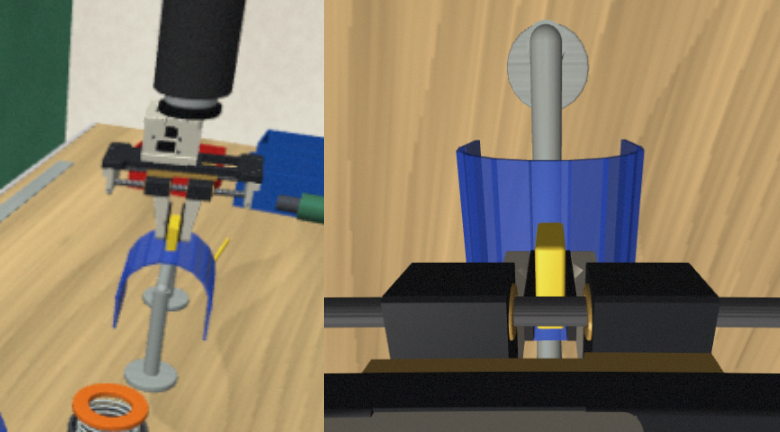

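Emit:
jog_arm(
  commands=[
    [0, 0, -0.5, 0],
    [0, 0, -0.5, 0],
    [0, 0, 0, 0],
    [0, 0, 0, 0],
    [0, 0, 0, 0],
    [0, 0, 0, 0],
    [0, 0, 0, 0],
    [0, 0, 0, 0],
    [0, 0, 0, 0],
    [0, 0, 0, 0],
  ],
)

```text
clock: 9.77
tool_pos: [0.5062, -0.3333, 0.1506]
orientation: [-180.0, 0.0, -78.3]
force: [0.1, -0.3, -1.8]
opening: 0.0138
```

Emit:
jog_arm(
  commands=[
    [0, 0, -0.5, 0],
    [0, 0, -0.5, 0],
    [0, 0, -0.5, 0],
    [0, 0, -0.5, 0],
    [0, 0, 0, 0],
    [0, 0, 0, 0],
    [0, 0, 0, 0],
    [0, 0, 0, 0],
    [0, 0, 0, 0],
    [0, 0, 0, 0],
  ],
)

```text
clock: 10.6
tool_pos: [0.5064, -0.3334, 0.1502]
orientation: [-180.0, -0.0, -78.3]
force: [-3.5, 3.5, 10.4]
opening: 0.0137
```

Emit:
jog_arm(
  commands=[
    [0, 0, -0.5, 0],
    [0, 0, -0.5, 0],
    [0, 0, 0, 0],
    [0, 0, 0, 0],
    [0, 0, 0, 0],
    [0, 0, 0, 0],
    [0, 0, 0, 0],
    [0, 0, 0, 0],
    [0, 0, 0, 0],
    [0, 0, 0, 0],
  ],
)

```text
clock: 11.43
tool_pos: [0.5064, -0.3334, 0.1501]
orientation: [-179.9, -0.1, -78.3]
force: [-5.7, 6.2, 16.3]
opening: 0.0137
```

Emit:
jog_arm(
  commands=[
    [0, 0, 1, 0],
    [0, 0, 1, 0],
    [0, 0, 0.5, 0],
    [0, 0, 0, 0],
    [0, 0, 0, 0],
    [0, 0, 0, 0],
    [0, 0, 0, 0],
    [0, 0, 0, 0],
    [0, 0, 0, 0],
    [0, 0, 0, 0],
  ],
)

```text
clock: 12.27
tool_pos: [0.5064, -0.3333, 0.1502]
orientation: [-180.0, -0.0, -78.3]
force: [0.2, 1.8, 4.8]
opening: 0.0141
```

Emit:
jog_arm(
  commands=[
    [0, 0, 0, 0],
    [0, 0, 0, 0],
    [0, 0, 0, 0],
    [0, 0, 0, 0],
    [0, 0, 0, 0],
    [0, 0, 0, 0],
    [0, 0, 0, 0],
    [0, 0, 0, 0],
    [0, 0, 0, 0],
    [0, 0, 0, 0],
  ],
  fingers=40,
)

```text
clock: 13.1
tool_pos: [0.5063, -0.3333, 0.1501]
orientation: [-180.0, 0.0, -78.3]
force: [0.6, 0.4, -0.5]
opening: 0.0397
```

```bash
python3 -c "
from h import *
s=snap('side','s6');print(s['obs']['tool_pos'],s['obs']['orientation'],s['obs']['force'],s['obs']['opening']);w=snap('wrist','w6')
cv2.imwrite('pics/s6c.png',np.hstack([cv2.resize(load('s6')['image'][20:260,330:510],None,fx=1.8,fy=1.8),cv2.resize(w['image'],(576,432))[:,60:516]])[:,:,::-1])
"
```

```text
[ 0.50625892 -0.33328967  0.15006909] [-1.79997882e+02  1.08935976e-04 -7.83085353e+01] [ 0.58336407  0.41732618 -0.46899043] 0.039652644871171566
```

View pics/s6c.png

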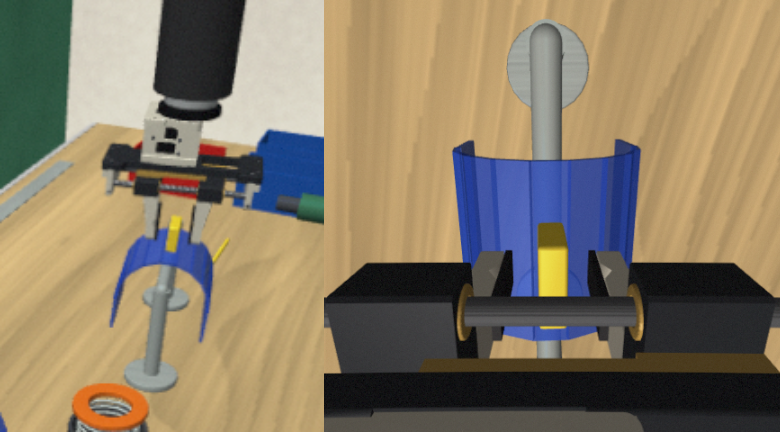

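Cover is hanging free of the fingers, slightly rolled. Lifting straight up, then going to the flask.

Emit:
jog_arm(
  commands=[
    [0, 0, 4, 0],
    [0, 0, 6, 0],
    [0, 0, 10, 0],
    [0, 0, 20, 0],
    [0, 0, 25, 0],
    [0, 0, 25, 0],
    [0, 0, 25, 0],
    [0, 0, 20, 0],
    [0, 0, 10, 0],
    [0, 0, 0, 0],
  ],
)

```text
clock: 14.03
tool_pos: [0.5072, -0.3339, 0.2986]
orientation: [-179.7, -0.2, -78.3]
force: [0.4, -0.3, 0.7]
opening: 0.0396
```

Emit:
jog_arm(
  commands=[
    [0, 20, 0, 2],
    [0, 30, 0, 5],
    [0, 35, 0, 5],
    [0, 35, 0, 5],
    [0, 35, 0, 5],
    [0, 35, 0, 5],
    [0, 35, 0, 5],
    [0, 35, 0, 5],
    [0, 30, 0, 5],
    [0, 20, 0, 0],
  ],
)

```text
clock: 14.87
tool_pos: [0.5054, -0.0209, 0.294]
orientation: [180.0, 0.1, -35.9]
force: [-0.5, 0.3, -0.5]
opening: 0.0399
```

```bash
python3 -c "
from h import *
s=snap('side','s7');print(s['obs']['tool_pos'],s['obs']['orientation'],s['obs']['joint_pos']);w=snap('top','t7')
cv2.imwrite('pics/s7c.png',np.hstack([cv2.resize(load('s7')['image'][80:320,300:510],None,fx=1.8,fy=1.8),cv2.resize(w['image'],(576,432))[:,176:]])[:,:,::-1])
"
```

```text
[ 0.50543514 -0.02091015  0.294029  ] [ 1.79968280e+02  7.02675858e-02 -3.59217556e+01] [ 1.98795337e+01  2.19372700e+00 -1.38023041e+01 -4.18979479e-02
 -7.40697036e+01  3.42102530e+01]
```

View pics/s7c.png

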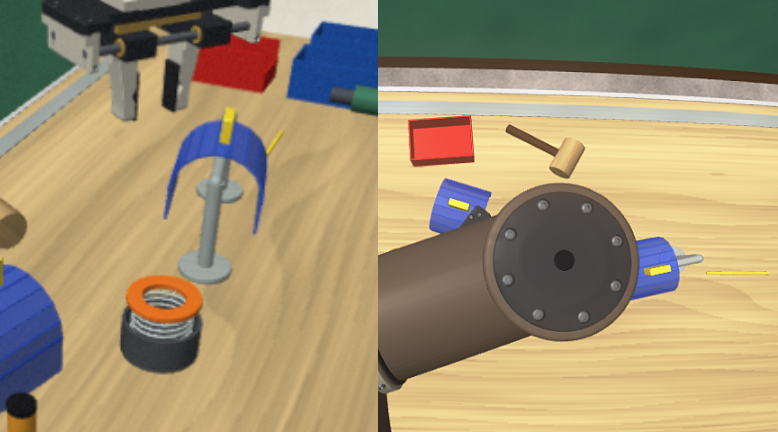

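```bash
cat > m3.py <<'E'
from h import *
from m import blobs,W,B
T=load('top0');S=load('side0')
for nm,a,b in [('big',(119,190),(140,317)),('amber',(209,290.5),(312,305)),('small',(147.3,258),(234.5,344.5))]:
    print(nm,tri(T,a,S,b))
E
python3 m3.py | tail -3
```

```text
big (array([0.69759629, 0.39051269, 0.15367851]), np.float64(0.0016521261390503165))
amber (array([0.51488579, 0.2185747 , 0.11429597]), np.float64(0.0004465317504928049))
small (array([0.57408439, 0.34150681, 0.11391639]), np.float64(0.0003242797983911887))
```

Emit:
jog_arm(
  commands=[
    [4, 20, 0, 3],
    [6, 25, 0, 4],
    [6, 30, 0, 5],
    [6, 30, 0, 5],
    [6, 30, 0, 5],
    [6, 30, 0, 5],
    [6, 30, 0, 5],
    [6, 30, 0, 5],
    [6, 30, 0, 5],
    [6, 25, 0, 5],
  ],
  fingers=60,
)

```text
clock: 15.8
tool_pos: [0.5642, 0.2579, 0.2937]
orientation: [180.0, 0.1, 10.9]
force: [1.0, -0.6, -0.7]
opening: 0.0599
```

Emit:
jog_arm(
  commands=[
    [3, 25, 0, 4],
    [3, 25, -10, 4],
    [2, 20, -20, 2],
    [2, 10, -20, 0],
    [0, 0, -20, 0],
    [0, 0, -20, 0],
    [0, 0, -15, 0],
    [0, 0, -5, 0],
    [0, 0, 0, 0],
    [0, 0, 0, 0],
  ],
  fingers=60,
)

```text
clock: 16.63
tool_pos: [0.5746, 0.3363, 0.1851]
orientation: [180.0, 0.0, 20.7]
force: [-0.6, -0.1, 0.7]
opening: 0.0603
```

```bash
python3 -c "
from h import *
s=snap('side','s8');print(s['obs']['tool_pos'],s['obs']['orientation'],s['obs']['joint_pos']);w=snap('wrist','w8')
print(proj(w,[[.574,.342,.116],s['obs']['tool_pos']]),proj(s,[s['obs']['tool_pos']]))
cv2.imwrite('pics/s8c.png',np.hstack([cv2.resize(load('s8')['image'][180:480,60:360],None,fx=1.4,fy=1.4),cv2.resize(w['image'],(560,420))[:,90:470]])[:,:,::-1])
"
```

```text
[0.57460359 0.33628969 0.18513458] [1.79969851e+02 1.60344830e-02 2.06714998e+01] [ 4.70935904e+01  2.12217455e+01 -3.85580686e+00  2.19271493e-02
 -6.49502246e+01  6.35686247e+01]
[[308.72485009 245.79806023]
 [316.81651858 296.58001996]] [[230.63318    305.03033454]]
```

View pics/s8c.png

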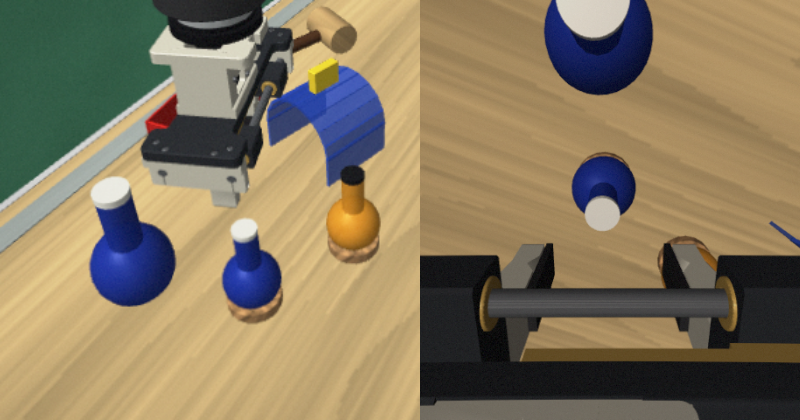

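```bash
python3 -c "
from h import *
from m import blobs,W
s=load('w8')
for c in blobs(s,(0,0,150),(180,60,255),(285,215,340,270)):
  e=cv2.minEnclosingCircle(c);print(e,onz(s,[e[0]],.116))
" | tail -2
```

```text
S body ((238.5, 374.5), 24.909936904907227) (219, 350, 42, 50)
((310.79071044921875, 244.72093200683594), 19.921579360961914) [[0.57520881 0.34097046 0.116     ]]
```

Emit:
jog_arm(
  commands=[
    [0, 2.6, 0, 0],
    [0, 2.6, 0, 0],
    [0, 0, -10, 0],
    [0, 0, -16, 0],
    [0, 0, -20, 0],
    [0, 0, -20, 0],
    [0, 0, -20, 0],
    [0, 0, -16, 0],
    [0, 0, -8, 0],
    [0, 0, -2, 0],
  ],
  fingers=60,
)

```text
clock: 17.57
tool_pos: [0.5733, 0.3412, 0.0708]
orientation: [179.9, 0.2, 20.7]
force: [-0.1, -0.8, 0.4]
opening: 0.0597
```

Emit:
jog_arm(
  commands=[
    [0, 0, 0, 0],
    [0, 0, 0, 0],
    [0, 0, 0, 0],
    [0, 0, 0, 0],
    [0, 0, 0, 0],
    [0, 0, 0, 0],
    [0, 0, 0, 0],
    [0, 0, 0, 0],
    [0, 0, 0, 0],
    [0, 0, 0, 0],
  ],
  fingers=0,
)

```text
clock: 18.4
tool_pos: [0.5746, 0.342, 0.0736]
orientation: [-180.0, -0.0, 20.7]
force: [-0.1, -0.5, 5.8]
opening: 0.0255
```

```bash
python3 -c "
from h import *
s=snap('side','s9');print(s['obs']['tool_pos'],s['obs']['orientation'],s['obs']['force'],s['obs']['opening'])
cv2.imwrite('pics/s9c.png',cv2.resize(load('s9')['image'][180:480,60:360],None,fx=1.9,fy=1.9)[:,:,::-1])
"
```

```text
[0.57457984 0.34204505 0.0736161 ] [-1.79994486e+02 -4.73280372e-02  2.06992797e+01] [-0.13963038 -0.46458398  5.76850877] 0.02554049779008096
```

View pics/s9c.png

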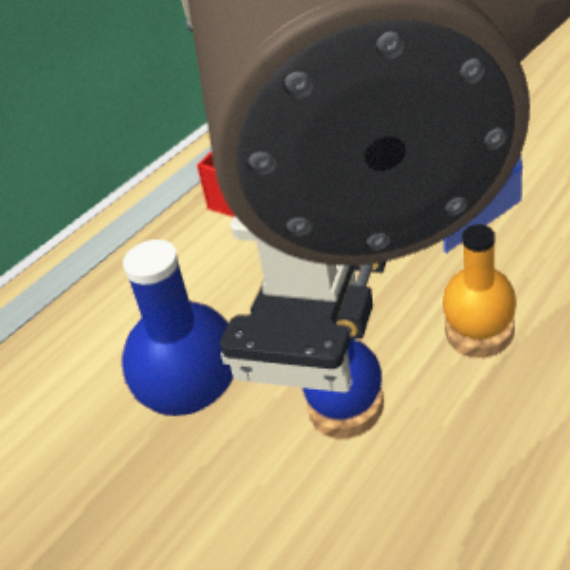

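Emit:
jog_arm(
  commands=[
    [0, 0, 5, 0],
    [0, 0, 10, 0],
    [0, 0, 15, 0],
    [0, 0, 20, 0],
    [0, 0, 25, 0],
    [0, 0, 25, 0],
    [0, 0, 25, 0],
    [0, 0, 20, 0],
    [0, 0, 10, 0],
    [0, 0, 5, 0],
  ],
)

```text
clock: 19.28
tool_pos: [0.5746, 0.3423, 0.2352]
orientation: [-179.9, -0.1, 20.7]
force: [-0.2, 0.2, -1.5]
opening: 0.0255
```

Emit:
jog_arm(
  commands=[
    [-3, -12, 0, -2],
    [-6, -24, 0, -4],
    [-8, -32, 0, -4],
    [-8, -32, 0, -4],
    [-8, -32, 0, -4],
    [-8, -32, 0, -4],
    [-8, -32, 0, -4],
    [-8, -32, 0, -4],
    [-8, -30, 0, -4],
    [-7, -26, 0, -4],
  ],
)

```text
clock: 20.12
tool_pos: [0.5006, 0.056, 0.2319]
orientation: [179.9, 0.1, -17.5]
force: [0.6, -0.0, -1.8]
opening: 0.025
```

Emit:
jog_arm(
  commands=[
    [-7, -26, 0, -4],
    [-6, -24, 0, -4],
    [-5, -20, 0, -2],
    [-3, -12, 0, 0],
    [-2, -8, 0, 0],
    [0, 0, 0, 0],
    [0, 0, 0, 0],
    [0, 0, 0, 0],
    [0, 0, 0, 0],
    [0, 0, 0, 0],
  ],
)

```text
clock: 20.95
tool_pos: [0.4795, -0.0314, 0.2329]
orientation: [180.0, 0.0, -27.2]
force: [-0.0, 0.4, -1.2]
opening: 0.0252
```

```bash
python3 -c "
from h import *
s=snap('side','s10');print(s['obs']['tool_pos'],s['obs']['orientation'],s['obs']['force'],s['obs']['opening']);w=snap('wrist','w10');snap('top','t10')
cv2.imwrite('pics/s10c.png',np.hstack([cv2.resize(s['image'][90:350,280:520],None,fx=1.7,fy=1.7)[:420],cv2.resize(w['image'],(560,420))[:,90:470]])[:,:,::-1])
"
```

```text
[ 0.47946759 -0.03142025  0.23292179] [ 1.79995093e+02  1.02732308e-02 -2.72435656e+01] [-0.03689556  0.4446262  -1.1669439 ] 0.02520666415258011
```

View pics/s10c.png

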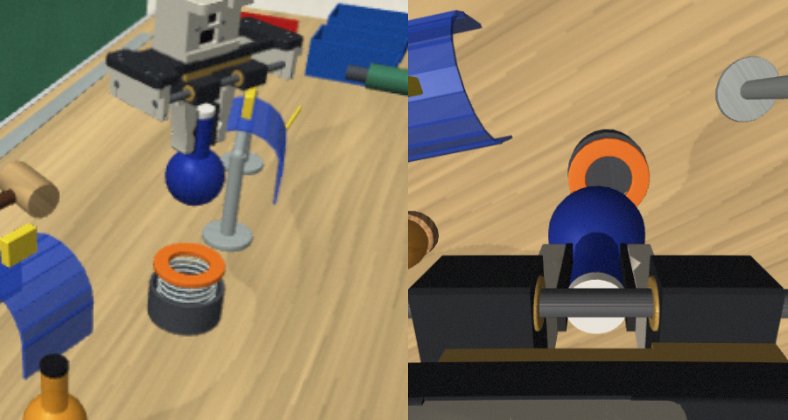

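```bash
python3 - <<'E'
from h import *
from scipy.optimize import least_squares
def ringpts(s,roi):
    hsv=cv2.cvtColor(s['image'],cv2.COLOR_RGB2HSV);m=cv2.inRange(hsv,np.array((3,180,100)),np.array((16,255,255)));z=np.zeros_like(m);x0,y0,x1,y1=roi;z[y0:y1,x0:x1]=m[y0:y1,x0:x1]
    c=max(cv2.findContours(z,0,1)[0],key=cv2.contourArea)[:,0].astype(float);return c
w=load('w10');c=ringpts(w,(250,130,420,330))
p=onz(w,c,.075)[:,:2]
for it,(r) in enumerate([.042]):
    # keep points near outer circle robustly
    f=least_squares(lambda q:np.hypot(*(p-q).T)-r,[.479,-.045],loss='soft_l1',f_scale=.0008)
    e=np.hypot(*(p-f.x).T)-r;print('wrist outer',f.x,(abs(e)<.001).sum(),len(p))
s=load('s10');c=ringpts(s,(350,230,430,275));p=onz(s,c,.075)[:,:2]
f=least_squares(lambda q:np.hypot(*(p-q).T)-.042,[.479,-.045],loss='soft_l1',f_scale=.0008)
e=np.hypot(*(p-f.x).T)-.042;print('side',f.x,(abs(e)<.001).sum(),len(p))
# flask position: side view bulb circle & wrist white top
hsv=cv2.cvtColor(s['image'],cv2.COLOR_RGB2HSV);m=cv2.inRange(hsv,np.array((105,120,40)),np.array((130,255,255)));z=np.zeros_like(m);z[182:225,370:418]=m[182:225,370:418]
c=max(cv2.findContours(z,0,1)[0],key=cv2.contourArea);e=cv2.minEnclosingCircle(c);print('bulb side',e)
o=w['obs']['tool_pos'];print(proj(s,[[o[0],o[1],o[2]-.0126-.023]]))
E
```

```text
wrist outer [ 0.48011915 -0.04581886] 134 313
side [ 0.47934003 -0.04238745] 52 99
bulb side ((394.390625, 193.0), 17.34574317932129)
[[394.17120944 193.24768247]]
```

Emit:
jog_arm(
  commands=[
    [0, -7, 0, 0],
    [0, -6.5, 0, 0],
    [0, 0, -10, 0],
    [0, 0, -16, 0],
    [0, 0, -20, 0],
    [0, 0, -20, 0],
    [0, 0, -14, 0],
    [0, 0, -8, 0],
    [0, 0, 0, 0],
    [0, 0, 0, 0],
  ],
)

```text
clock: 21.93
tool_pos: [0.4793, -0.0459, 0.145]
orientation: [180.0, 0.0, -27.3]
force: [0.3, -0.2, -0.7]
opening: 0.0256
```

```bash
python3 -c "
from h import *
s=snap('side','s11');print(s['obs']['tool_pos'],s['obs']['orientation'],s['obs']['force'],s['obs']['opening']);w=snap('wrist','w11')
cv2.imwrite('pics/s11c.png',np.hstack([cv2.resize(s['image'][160:300,330:460],None,fx=3,fy=3)[:420],cv2.resize(w['image'],(560,420))[:,90:470]])[:,:,::-1])
"
```

```text
[ 0.4792666  -0.04586121  0.14495048] [ 1.79960469e+02  1.93402426e-02 -2.73154952e+01] [ 0.32363649 -0.23961846 -0.73899694] 0.02564725227580907
```

View pics/s11c.png

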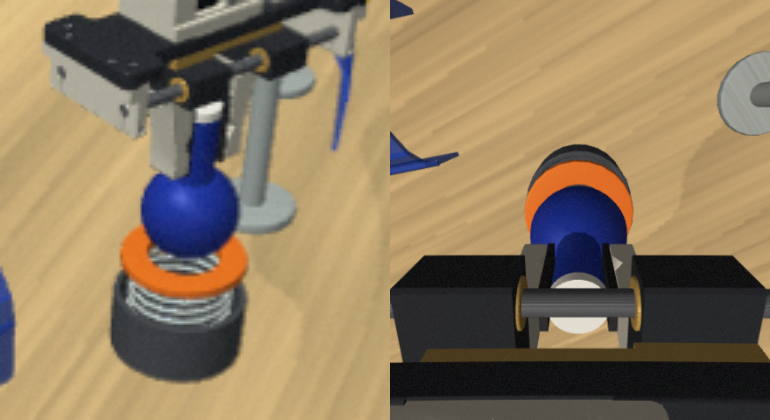

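Flask centred over the ring, bulb about 13 mm above its seat. Lowering to touch, then pressing.

Emit:
jog_arm(
  commands=[
    [0, 0, -3, 0],
    [0, 0, -3, 0],
    [0, 0, -3, 0],
    [0, 0, -2, 0],
    [0, 0, -2, 0],
    [0, 0, -2, 0],
    [0, 0, 0, 0],
    [0, 0, 0, 0],
    [0, 0, 0, 0],
    [0, 0, 0, 0],
  ],
)

```text
clock: 22.87
tool_pos: [0.4797, -0.0456, 0.1305]
orientation: [-180.0, -0.1, -27.3]
force: [1.2, -2.1, 4.1]
opening: 0.0255
```

Emit:
jog_arm(
  commands=[
    [0, 0, -1, 0],
    [0, 0, -1, 0],
    [0, 0, -1, 0],
    [0, 0, -1, 0],
    [0, 0, -1, 0],
    [0, 0, -1, 0],
    [0, 0, -1, 0],
    [0, 0, -1, 0],
    [0, 0, 0, 0],
    [0, 0, 0, 0],
  ],
)

```text
clock: 23.7
tool_pos: [0.4799, -0.0457, 0.1226]
orientation: [-180.0, -0.1, -27.3]
force: [0.6, -2.6, 8.4]
opening: 0.0257
```

Emit:
jog_arm(
  commands=[
    [0, 0, -1, 0],
    [0, 0, -1, 0],
    [0, 0, -1, 0],
    [0, 0, -1, 0],
    [0, 0, -1, 0],
    [0, 0, -1, 0],
    [0, 0, -1, 0],
    [0, 0, -1, 0],
    [0, 0, 0, 0],
    [0, 0, 0, 0],
  ],
)

```text
clock: 24.53
tool_pos: [0.4801, -0.0457, 0.115]
orientation: [-180.0, -0.1, -27.3]
force: [-0.1, -2.5, 12.4]
opening: 0.0256
```

```bash
python3 -c "
from h import *
s=snap('side','s12');print(s['obs']['tool_pos'],s['obs']['orientation'],s['obs']['force'],s['obs']['opening']);w=snap('wrist','w12')
cv2.imwrite('pics/s12c.png',np.hstack([cv2.resize(s['image'][160:300,330:460],None,fx=3,fy=3)[:420],cv2.resize(w['image'],(560,420))[:,90:470]])[:,:,::-1])
"
```

```text
[ 0.48005688 -0.04571889  0.11497215] [-1.79974585e+02 -9.20719019e-02 -2.72740075e+01] [-0.06080272 -2.49960924 12.35136072] 0.025649468061289534
```

View pics/s12c.png

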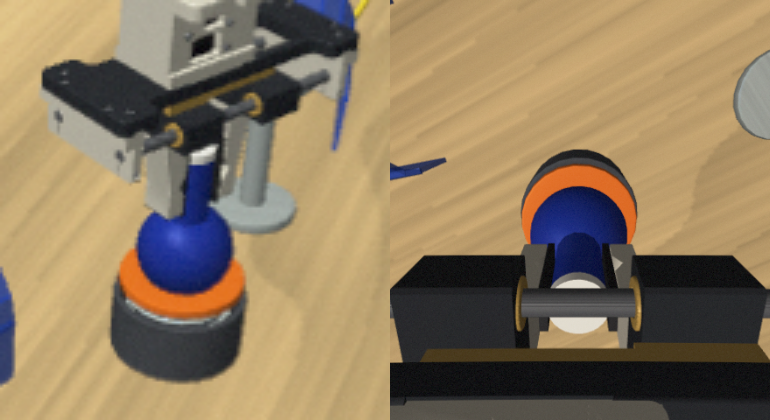

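Emit:
jog_arm(
  commands=[
    [0, 0, -1, 0],
    [0, 0, -1, 0],
    [0, 0, -1, 0],
    [0, 0, 0, 0],
    [0, 0, 0, 0],
    [0, 0, 0, 0],
    [0, 0, 0, 0],
    [0, 0, 0, 0],
    [0, 0, 0, 0],
    [0, 0, 0, 0],
  ],
)

```text
clock: 25.47
tool_pos: [0.4801, -0.0458, 0.1122]
orientation: [-180.0, -0.1, -27.3]
force: [-0.7, -3.0, 12.9]
opening: 0.0256
```

Emit:
jog_arm(
  commands=[
    [0, 0, -1, 0],
    [0, 0, 0, 0],
    [0, 0, 0, 0],
    [0, 0, 0, 0],
    [0, 0, 0, 0],
    [0, 0, 0, 0],
    [0, 0, 0, 0],
    [0, 0, 0, 0],
    [0, 0, 0, 0],
    [0, 0, 0, 0],
  ],
)

```text
clock: 26.3
tool_pos: [0.4802, -0.0457, 0.1113]
orientation: [-180.0, -0.1, -27.3]
force: [-0.4, -2.8, 13.0]
opening: 0.0256
```

```bash
cat > r.py <<'E'
import sys
from h import *
f=sys.argv[1]
s=snap('side',f);print(s['obs']['tool_pos'],s['obs']['force'],s['obs']['opening'],s['obs']['clock'])
cv2.imwrite('pics/%sc.png'%f,np.hstack([cv2.resize(s['image'][160:300,330:460],None,fx=3,fy=3)[:420],cv2.resize(s['image'][60:340,240:500],None,fx=1.5,fy=1.5)])[:,:,::-1])
def ringbottom(n):
    a=load(n);hsv=cv2.cvtColor(a['image'],cv2.COLOR_RGB2HSV);m=cv2.inRange(hsv,np.array((3,180,100)),np.array((16,255,255)))
    m[:225]=0;m[:,:340]=0;m[280:]=0;m[:,430:]=0
    # sub-pixel-ish lower contour fit over central columns
    xs=range(380,402);return np.mean([np.where(m[:,x])[0].max() for x in xs])
b=load('s10');v0=ringbottom('s10')
# camera px per mm vertical at front lower rim
for n in ['s10','s11','s12',f]:
    v=ringbottom(n)
    from scipy.optimize import brentq
    # front rim point: nearest to camera
    C=cam(b)[3];d=C[:2]-np.array([.48,-.0455]);d/=np.linalg.norm(d);P=np.array([.48,-.0455])+.042*d
    vv=lambda t:proj(b,[[P[0],P[1],.067-t]])[0,1]
    print(n,v,'pred free',vv(0),'pred bottom',vv(.021),'travel mm from s10',brentq(lambda t:vv(t)-vv(0)-(v-v0),-.01,.05)*1000)
E
python3 r.py s13
```

```text
[ 0.48018252 -0.04572579  0.1112537 ] [-0.38502478 -2.791187   13.03727988] 0.025553046529802795 26.3
s10 257.54545454545456 pred free 260.08842716369537 pred bottom 268.67488364112455 travel mm from s10 -7.7119802844903e-14
s11 257.54545454545456 pred free 260.08842716369537 pred bottom 268.67488364112455 travel mm from s10 -7.7119802844903e-14
s12 264.3181818181818 pred free 260.08842716369537 pred bottom 268.67488364112455 travel mm from s10 16.516977556634714
s13 265.6818181818182 pred free 260.08842716369537 pred bottom 268.67488364112455 travel mm from s10 19.885109040506016
```

View pics/s13c.png

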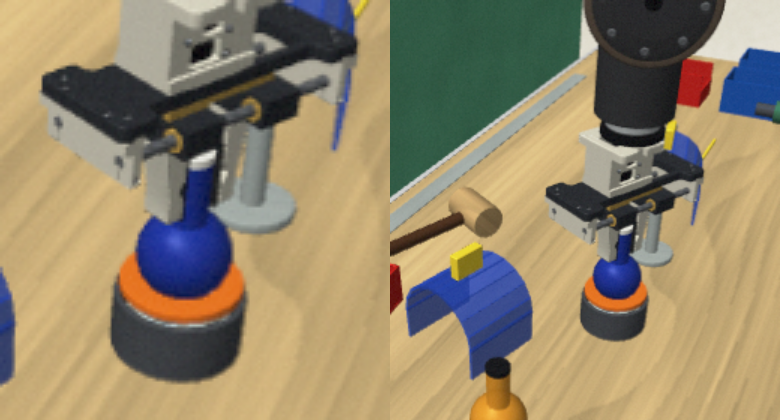

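Emit:
jog_arm(
  commands=[
    [0, 0, -0.3, 0],
    [0, 0, 0, 0],
    [0, 0, 0, 0],
    [0, 0, 0, 0],
    [0, 0, 0, 0],
    [0, 0, 0, 0],
    [0, 0, 0, 0],
    [0, 0, 0, 0],
    [0, 0, 0, 0],
    [0, 0, 0, 0],
  ],
)

```text
clock: 27.18
tool_pos: [0.4802, -0.0457, 0.1109]
orientation: [-180.0, -0.1, -27.3]
force: [-0.6, -3.6, 14.1]
opening: 0.0256
```

```bash
python3 r.py s14|sed -n '1p;5p'; python3 -c "
from h import *
snap('top','t14');w=snap('wrist','w14')"
```

```text
[ 0.48016891 -0.04573645  0.1109467 ] [-0.62635631 -3.62075656 14.14121199] 0.02564703976116417 27.1833
s14 265.77272727272725 pred free 260.08842716369537 pred bottom 268.67488364112455 travel mm from s10 20.110165632987577
```

View pics/t14.png

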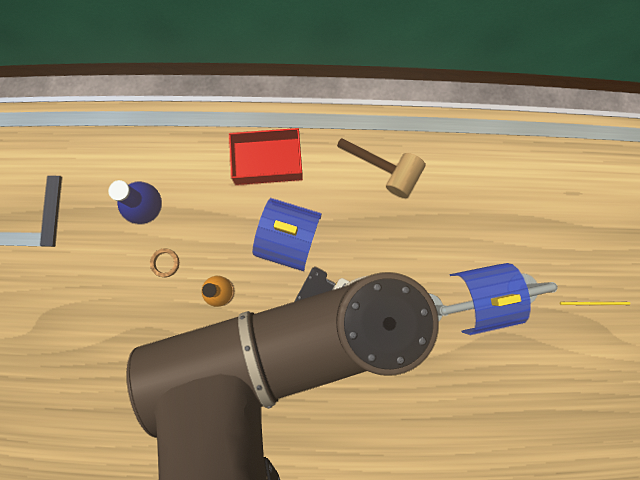

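View pics/s14.png

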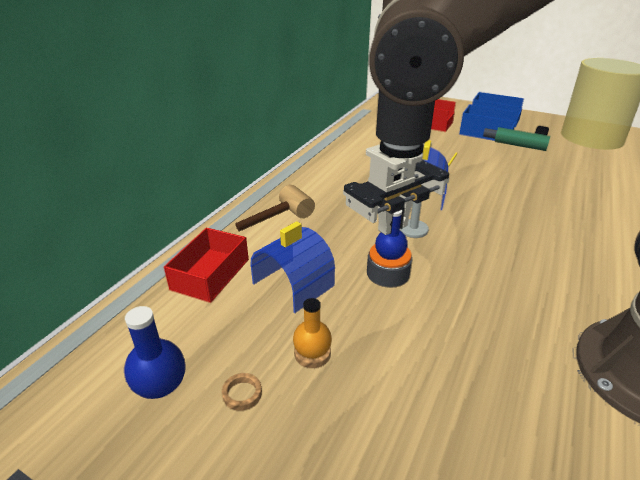

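Top picture: the cover is astride the rail at (497,300), and the amber flask, mallet and bin are where they started. Side picture: the flask is upright in the ring at (391,255), pressed almost onto the housing. Handing in.

```bash
python3 -c "
from h import *
print(close_job())"
```

```text
the job is handed in; nothing more can be done
None
```

I handed the job in at about 27 s on the robot's clock, and I believe it is complete. `close_job` gives no verdict, so this rests on my own last checks.

**Cover:** I lifted the nearer cover, the one over the test stand, off by its tab and hung it astride the middle of the rail. I let go and backed the arm away. The last top picture shows it still hanging there with the rail running under it. It is rolled a few degrees, and the last side picture has the arm in front of most of it.

**Flask:** I took the smaller blue flask by the neck, set it upright in the orange ring and pressed it down. The arm is still holding it there.
- **Ring travel:** about 20.1 mm of 21 mm from the side camera, and about 20.7 mm from the tool height.
- **Push:** the tool reads 14.1 N upward and about 3.6 N sideways.

The mallet, red bin and amber flask look unmoved in the last pictures.

**Where the checks disagreed:**
- The side camera put the ring's centre about 3 mm off the wrist camera's estimate. I used the wrist value, and the flask seated there.
- The first move fell about 25 mm short of what I commanded. I corrected it from the measured pose.
- Setting the cover down peaked at about 16 N vertically in the readings. I backed off about 2.5 mm before opening the fingers.

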